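# Slacken the slicer's left-hand clamp knob and load the spacer plate

### The arm

A 7-joint arm with a two-finger parallel gripper is mounted at the origin on the work surface. World frame = base frame: x ahead of the robot, y to its left, z up, the work surface at z = 0. Lengths are in m, angles in rad, forces in N, time in s.
With the tool pointing down it reaches from about 0.4 to 0.875 m from the base axis. Payload 4.4 kg.
Tool frame: the origin (TCP) lies between the finger pads; the fingertips stand 22 mm ahead of it and the grasp point (between the pads) lies 3 mm ahead of it; y points along the fingers, z is the direction in which the jaws open and shut, and the axes are right-handed (so a half turn about y gives the same grasp; the last joint's range is limited). The gripper opens to 85 mm and grips with 20 to 120 N. Pads are 22 mm wide; open, the fingers measure 114 mm over their backs; the gripper's body (76 mm by 85 mm) begins 54 mm behind the grasp point. The pads swing forward as they close: fully open they stand 13 mm farther back than shut.
Start: joints at [-0.066, 0.628, 0.038, 1.517, -0.027, 0.996, -0.02], TCP at [0.65, 0, 0.253] pointing down, gripper open.
Joint ranges: [-3.06, 3.06], [-0.37, 2.12], [-1.25, 1.32], [0.18, 2.47], [-1.1, 4.24], [0.23, 1.98], [-2.94, 2.94]. Speed limits (rad/s): [2.57, 2.57, 3.14, 3.14, 3.14, 3.14, 3.14].

### API

Orientations are given as a 3x3 rotation matrix whose columns are the frame's x, y, z axes.
In Python, from bench import robot gives the robot as it stands.
- The arm moves only by the tool apply_moves, never from a script. Its argument "targets" is a list of rows, each a list of 7 numbers: the closure, from -1 (fully open) to 1 (shut), so that 0 is half open, then the shift along the tool's x, y, z in mm, then the turn, a rotation vector about the tool's x, y, z in degrees. A call has exactly 8 rows; each row is the pose to reach, as a shift and turn from the pose measured when the call began, along the tool's axes at that moment; what a row does not reach only later rows make up. A row lasts 1/10 s, in which the tool goes at most 50 mm and 8.59 degrees, less where a joint would pass 70% of its speed; a pose out of reach is approached as far as the arm can. A call with a gripper value outside its range is refused whole. The fingers move at their own pace and stop on an object; the grip force is fixed at half the most. Time passes only in rows, so rows that repeat a pose let the fingers close, or fill a call up. It gives the time, the measured TCP pose, the force and the opening at its end, in the units of the state.
- robot.get_state(): the state, without advancing time (a new reading comes with each control period).
- robot.grab_frame(name): name is "scene" or "side" or "wrist"; returns the picture (420x560x3 uint8, red, green, blue); there is no depth.
- robot.camera_info(name): a dict with "mtx" (3x3 intrinsics, pixels), "extrinsics" (4x4, takes a point from camera to world coordinates). Camera axes: x right, y up, looking along -z (the intrinsics and any distortion apply to the point x, -y, -z); pixel columns grow to the right and rows downward; lengths in m; the calibration is good to about 2 mm. A picture is of the moment at which its call begins: read the wrist's pose just before it. camera_info takes no time and is no camera call; for the wrist camera it gives the pose at the moment of the call.
- robot.close_job(): hands the job in, once; it reports no verdict.
Trained networks look in the newest picture that a camera, given by its name, has taken for a name from the list of things; names that differ only in an ending like _2 or _b are one class to them, and where a whole thing is asked for, a point or a joint stands for the part that bears it (a point fixed in the world has none). Each returns a list of dicts, best first, with "p" (0 to 1); they miss things now and then, are a little off and sometimes report something else, mostly with a low value. They report only what shows in the picture. A call takes as long as a camera call. They do not tell look-alikes from the thing itself.
- robot.recognise(camera, label): "location" ([x, y, z] in m, in the coordinates of the camera as it stood for that picture, good to about 4 mm: the middle of the surface that is visible of it).
The state is a dict: "time_s": time; "q": joint angles; "dq": joint speeds; "effort": joint torques, N m; "eef_pos": TCP position; "ee_rot": TCP orientation; "contact_force": force on the tool from outside, world axes, zero at the start; "moment": the same for the moment, N m; "opening": finger opening in m.
Only numpy, scipy, OpenCV 4.12 (cv2) and the standard library are available. Lean on these libraries where they do the work, as an engineer would, in place of code of your own. Each camera call takes 0.05 s, during which the arm holds its last target.

### The job

Refit the spacer plate in the vegetable slicer's bed: slacken the clamp knob first - it has a left-hand thread, so turn it clockwise as seen from above - until the engraved mark on the knob lines up with the line engraved on the bed's deck. Then push the steel plate along its channel, over the raised lip, so that it drops flat into the pocket with its front end under the knob's flange, leave the knob at the line and let go. Leave the bowl, the beaker and the spoon where they are.

Things in the scene. Friction and masses are not known exactly. Their poses are not given: they have to be found in the camera images.
- bed: Fixed aluminium bed of a vegetable slicer, 290 x 96 mm. Origin: centre of its underside, on the table; +x: the way the plate is pushed; z up. Channel 50 mm wide along x at y 0, open at the -x end: ledge (top at z 18 mm) x -145 to -27, ramp, lip, pocket, then the knob's deck (top z 15.5) x 60 to 145 mm. Guide rails beside the channel: |y| 25 to 48, x -145 to 30, top z 24 mm.
- lip (a point): Middle of the raised lip's crest, 3 mm above the ledge and 9 mm above the pocket floor; at x -17 mm in the bed's frame. A ramp 8 mm long climbs to the 4 mm wide crest from the ledge; beyond it is a sheer drop into the pocket.
- pocket (a point): Centre of the pocket's floor, 12 mm above the table, at x 22.5 mm in the bed's frame. The pocket is 75 mm long (bed's x -15 to 60 mm) and 50 mm wide; the rim of the knob's flange overhangs its far end by 14 mm.
- line (a point): Middle of the dark straight line engraved on the deck, 36 mm long, 3 mm wide, pointing at the knob's axis; on the side of the knob away from the pocket, at x 125, y 0 mm in the bed's frame. The knob's axis is at x 74, y 0 mm.
- knob (a joint): Angle of the left-hand clamp knob, rad; grows as it is turned clockwise seen from above. 0 = screwed down (stop), 2.3 = mark at the line, 3.0 = end stop. Starts at 0 to 0.45, its flange too low for the plate. Turning takes about 0.12 Nm; it stays where left and rises 2.5 mm per rad; flange underside 16 mm above the table at 0, 22 mm at 2.3. Best turned in two or more grasps.
- knob_grip (a point): On the knob's axis, 26 mm above the flange's underside; z up, x along the bar to its marked end (at the line: along the bed's +x). Steel flange 56 mm across, 5 mm thick; on it a black grip bar 44 (x) x 12 (y) x 32 mm high, top 11 mm above this point. Mark: a light groove on the bar's top from near its centre to one end and down that end, with a short dark groove on the flange's rim.
- plate: Steel spacer plate 68 x 44 x 6 mm, about 150 g; tail at its -x end turned up, 6 mm thick, 44 wide, to 28 mm above its underside, outer face 34 mm from the origin. Origin: centre of underside; x to its front, as the bed's x. Starts flat on the ledge. Pushed at the tail, 8 mm above the ledge, it climbs the lip with a few N and drops flat when the tail passes the lip: origin x 19 to 26 mm on the bed.
- bowl: Small steel bowl, 150 mm across, 60 mm high, a bystander. Origin: centre of its underside.
- beaker: White plastic beaker, 72 mm across, 85 mm high, a bystander. Origin: centre of its underside.
- spoon: Kitchen spoon lying on the table on the far side of the bed, a bystander. Origin: about its middle, on the table.
Mind the look-alikes: they are no part of the job. Of the things that look like the plate, the smallest one is meant.

How it is judged:
On the way, in this order (a step that is already met when the one before it is completed fails the run):
1. the knob is slackened until its mark is at the line (value of joint knob between 2.08 and 2.52 rad), for 0.2 s.
2. the plate lies flat in the pocket (x of plate in the frame of bed between 0.014 and 0.031 m and y of plate in the frame of bed between -0.008 and 0.008 m and z of plate in the frame of bed below 0.0145 m and angle between plate's own z axis and vertical below 0.06 rad), for 0.2 s.
At the end, for the whole second after the job is handed in: The knob's mark is within 0.22 rad (about 12 degrees) of the deck's line (joint 2.08 to 2.52), and the plate lies flat (within 0.06 rad) at rest on the pocket floor (underside within 2.5 mm of it), its origin 14 to 31 mm along the bed's x and within 8 mm of its centre line (all of step 1 and all of step 2 and linear speed of plate below 0.01 m/s and velocity of joint knob between -0.05 and 0.05 rad/s); the robot touches nothing.
It fails at once if the bowl is shifted by more than 40 mm (distance of bowl from where it was at the start of the episode above 0.04 m).
It fails at once if the beaker is shifted by more than 40 mm (distance of beaker from where it was at the start of the episode above 0.04 m).
It fails at once if the spoon is shifted by more than 40 mm (distance of spoon from where it was at the start of the episode above 0.04 m).
It also fails if it takes over 58 s, if anything falls off the work surface, if the arm or the gripper's body presses on something with over 40 N, if the wrist force passes 120 N, or if a joint passes its speed limit or range.

## Working session

There is one attempt and no reset: what is moved stays moved. The work goes in short steps, Python scripts to look and compute and a tool call to move; the robot and the scene stay as the last step left them, time stands still between calls to the robot, and variables do not carry over. Pictures are saved under pics/ and viewed, and the job is handed in when it is done.

Besides the shell and the picture viewer there is one more tool, called after "Request:" in YAML: its name, and indented under it one key for each argument. apply_moves: Moves the arm, as the interface text tells. Its arguments: {"type":"object","properties":{"targets":{"type":"array"}},"required":["targets"]}

```bash
mkdir -p pics; ls; python3 - <<'E'
from bench import robot
import cv2,numpy as np
s=robot.get_state();print(s)
for c in("scene","side","wrist"):
    i=robot.camera_info(c);print(c,i)
    f=robot.grab_frame(c);cv2.imwrite(f"pics/{c}0.png",f[:,:,::-1])
    for l in("bed","knob","plate","knob_grip","bowl","beaker","spoon"):
        if c=="wrist" and l in("bowl","beaker","spoon"):continue
        E=np.array(i["extrinsics"])
        print(l,[(round(d["p"],2),(E@np.r_[d["location"],1])[:3].round(3).tolist()) for d in robot.recognise(c,l)])
E
```

```text
pics
{'time_s': 0.0, 'q': array([-0.06580889,  0.62937588,  0.03845075,  1.5183885 , -0.02698404,
        0.99632289, -0.01993954]), 'dq': array([-0.00058656, -0.00106053,  0.00097517, -0.00057231, -0.00122674,
       -0.00022083,  0.00145692]), 'effort': array([-1.11932164e-03, -5.63405585e+01,  1.22606792e+00, -1.93450052e+01,
        1.09587883e-02,  1.05136272e-02, -8.84369996e-06]), 'eef_pos': array([6.49395140e-01, 2.49473202e-05, 2.52363401e-01]), 'ee_rot': array([[ 7.04972377e-05, -1.97575270e-03,  9.99998046e-01],
       [-9.99999996e-01, -4.68752494e-05,  7.04047612e-05],
       [ 4.67360554e-05, -9.99998047e-01, -1.97575600e-03]]), 'contact_force': array([ 1.09501906,  1.6177599 , -0.12489923]), 'moment': array([ 0.04596542, -0.03285249, -0.0286898 ]), 'opening': 0.08552663704395637}
scene {'mtx': array([[414.63325216,   0.        , 280.42912925],
       [  0.        , 414.63325216, 220.94909319],
       [  0.        ,   0.        ,   1.        ]]), 'extrinsics': array([[-0.65759572, -0.57141007,  0.49097698,  1.00471288],
       [ 0.75314005, -0.48247875,  0.44720724,  0.
[... 1384 characters left out ...]
        , 291.02940537],
       [  0.        , 341.96441955, 211.23536199],
       [  0.        ,   0.        ,   1.        ]]), 'extrinsics': array([[ 9.99999392e-01, -8.91445579e-04, -6.48999806e-04,
         6.48893013e-01],
       [ 1.03338340e-03,  9.62989061e-01,  2.69538497e-01,
         6.82390343e-02],
       [ 3.84700812e-04, -2.69539003e-01,  9.62989396e-01,
         3.74024875e-01],
       [ 0.00000000e+00,  0.00000000e+00,  0.00000000e+00,
         1.00000000e+00]])}
bed [(0.76, [0.519, 0.022, 0.016])]
knob [(0.92, [0.504, 0.057, 0.026])]
plate [(0.91, [0.557, -0.079, 0.022]), (0.88, [0.351, -0.11, 0.009]), (0.46, [0.366, -0.301, 0.013])]
knob_grip [(0.91, [0.512, 0.061, 0.02])]
```

View pics/scene0.png

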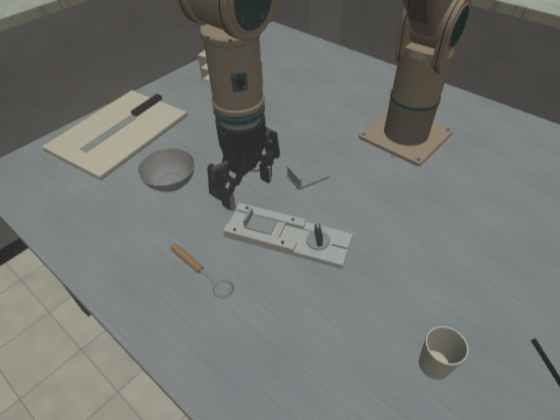

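View pics/side0.png

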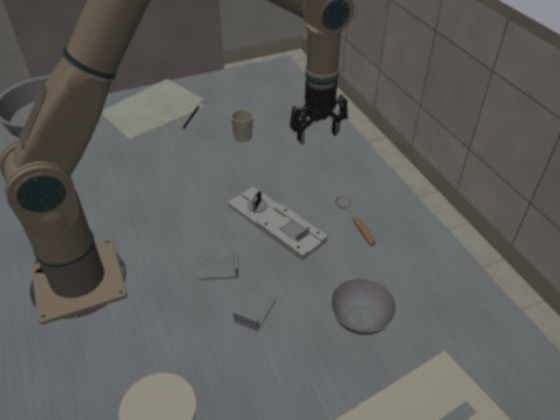

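View pics/wrist0.png

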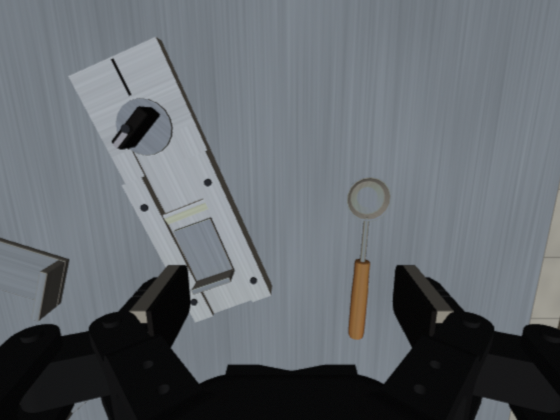

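```bash
python3 - <<'E'
import cv2
a=cv2.imread("pics/wrist0.png")
cv2.imwrite("pics/w0a.png",cv2.resize(a[25:175,60:260],None,fx=4,fy=4,interpolation=cv2.INTER_CUBIC))
cv2.imwrite("pics/w0b.png",cv2.resize(a[180:330,110:310],None,fx=4,fy=4,interpolation=cv2.INTER_CUBIC))
E
```

```text
(no output)
```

View pics/w0a.png

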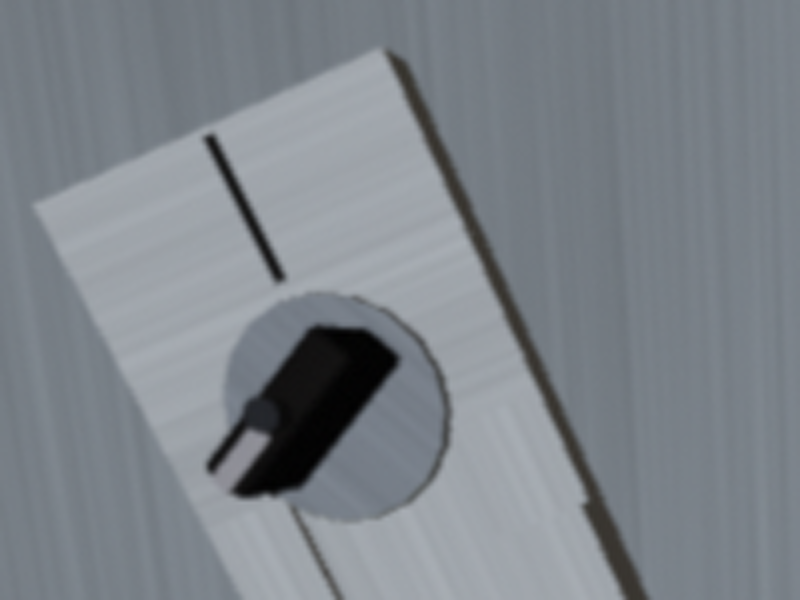

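View pics/w0b.png

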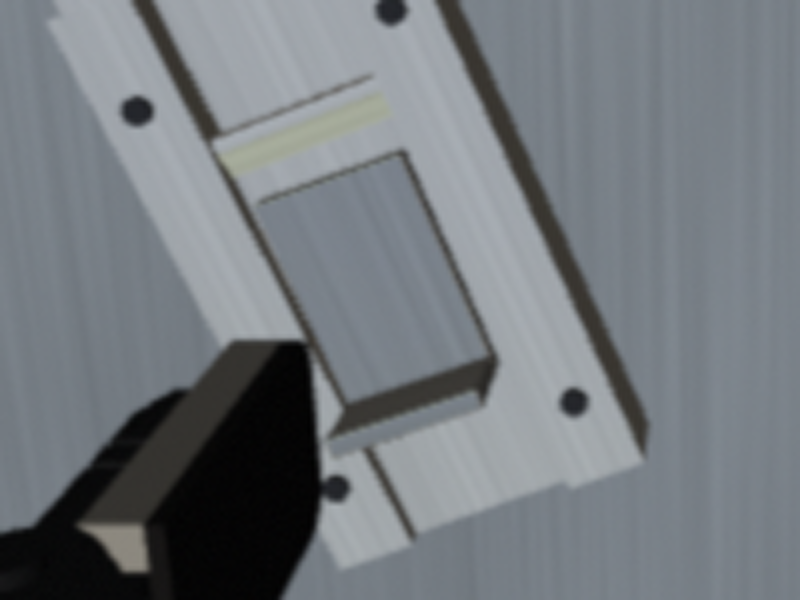

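```bash
cat > h.py <<'E'
import numpy as np,cv2
from scipy.optimize import least_squares
def proj(i,P):
    E=np.linalg.inv(np.array(i["extrinsics"]));P=np.atleast_2d(P)
    c=P@E[:3,:3].T+E[:3,3]; K=np.array(i["mtx"])
    return np.c_[K[0,0]*c[:,0]/-c[:,2]+K[0,2],K[1,1]*-c[:,1]/-c[:,2]+K[1,2]]
def bed2w(p,P):
    P=np.atleast_2d(P);c,s=np.cos(p[2]),np.sin(p[2])
    return np.c_[p[0]+c*P[:,0]-s*P[:,1],p[1]+s*P[:,0]+c*P[:,1],P[:,2]]
def knobpts(th): # bed frame bar box; th joint
    a=2.3-th  # marked end ccw from +x
    z0=.016+.0025*(th)+.0  # approx underside
    z0=.016+.006*th/2.3
    R=np.array([[np.cos(a),-np.sin(a)],[np.sin(a),np.cos(a)]])
    out=[]
    for z in(.037,.005):
        for x,y in((.022,.006),(.022,-.006),(-.022,-.006),(-.022,.006)):
            q=R@[x,y];out.append([.074+q[0],q[1],z0+z])
    return np.array(out)
E
python3 - <<'E'
from h import *
from bench import robot
i=robot.camera_info("wrist")
P=np.array([[145,48,15.5],[145,-48,15.5],[143,0,15.5],[107,0,15.5],[-145,48,24],[-145,-48,24]])/1e3
U=np.array([[68.75,76.25],[157,36.75],[112.5,59.25],[130.25,94.75],[195.75,322.5],[271.25,295]])
f=lambda p:(proj(i,bed2w(p,P))-U).ravel()
r=least_squares(f,[.53,-.02,2.0]);p=r.x;print(p,np.rad2deg(p[2]),r.fun.reshape(-1,2).round(1))
np.save("bed.npy",p)
for u in((258,203),(404,152)):
    uv=np.array(u)/4+[110,180]
    g=least_squares(lambda q:(proj(i,bed2w(p,[[q[0],q[1],.024]]))-uv).ravel(),[0,0]);print("plate front",g.x)
for u in((332,440),(482,392)):
    uv=np.array(u)/4+[110,180]
    g=least_squares(lambda q:(proj(i,bed2w(p,[[q[0],q[1],.046]]))-uv).ravel(),[0,0]);print("tail top inner",g.x)
a=cv2.imread("pics/w0a.png")
for th,c in((.25,(0,0,255)),(.45,(0,255,0))):
    k=((proj(i,bed2w(p,knobpts(th)))-[60,25])*4).astype(int)
    cv2.polylines(a,[k[:4]],True,c,1);cv2.polylines(a,[k[4:]],True,c,1);cv2.circle(a,tuple(map(int,(k[0]+k[1])/2)),3,c,-1)
cv2.imwrite("pics/ov0.png",a)
for q in([.074,0,.03],[0,0,0],[-.145,0,.02]):print(bed2w(p,q))
E
```

```text
[ 0.52902006 -0.01210209  1.94668075] 111.53659113890873 [[ 0.  -0.1]
 [-0.9 -0. ]
 [ 0.3 -0.4]
 [ 0.6  0.6]
 [-0.2 -0.2]
 [ 0.2  0.3]]
plate front [-0.03475972  0.01987366]
plate front [-0.03614712 -0.02291163]
tail top inner [-0.09755778  0.02149754]
tail top inner [-0.09936695 -0.02140724]
[[0.50185501 0.05673147 0.03      ]]
[[ 0.52902006 -0.01210209  0.        ]]
[[ 0.58224889 -0.14697867  0.02      ]]
```

View pics/ov0.png

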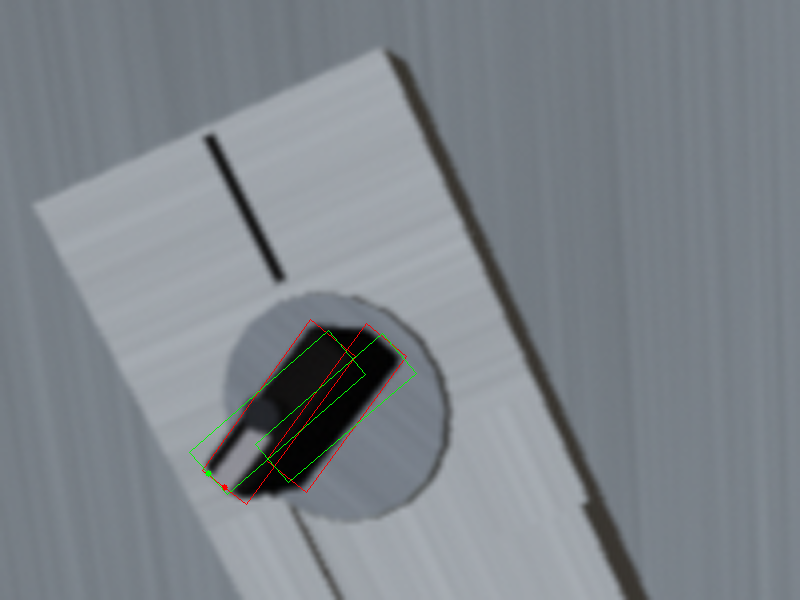

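Request:
apply_moves:
  targets:
    - [-1,-7,5,-18,0,-8.5,0]
    - [-1,-14,15,-36,0,-17,0]
    - [-1,-21,25,-55,0,-25.5,0]
    - [-1,-28,40,-73,0,-34,0]
    - [-1,-35,55,-92,0,-42.5,0]
    - [-1,-42,70,-110,0,-51,0]
    - [-1,-50,80,-129,0,-59.5,0]
    - [-1,-57,85,-147,0,-68,0]

```text
time_s: 1.85
eef_pos: [0.5018, 0.0572, 0.1676]
ee_rot: [[0.929, -0.001, 0.369], [-0.369, -0.0, 0.929], [-0.001, -1.0, -0.0]]
contact_force: [0.1, 0.2, -0.4]
opening: 0.0851
```

Request:
apply_moves:
  targets:
    - [-1,0,5,0,0,-8.5,0]
    - [-1,0,10,0,0,-17,0]
    - [-1,0,15,0,0,-25.5,0]
    - [-1,0,20,0,0,-34,0]
    - [-1,0,25,0,0,-42.5,0]
    - [-1,0,30,0,0,-51,0]
    - [-1,0,35,0,0,-59.5,0]
    - [-1,0,40,0,0,-68,0]

```text
time_s: 2.65
eef_pos: [0.5021, 0.0571, 0.1276]
ee_rot: [[0.686, -0.0, -0.727], [0.727, -0.0, 0.686], [-0.0, -1.0, 0.0]]
contact_force: [-0.0, -1.0, -1.0]
opening: 0.0854
```

```bash
cat > look.py <<'E'
import sys
from h import *
from bench import robot
name=sys.argv[1];th=[float(x) for x in sys.argv[2:]]
s=robot.get_state();i=robot.camera_info("wrist");f=robot.grab_frame("wrist")[:,:,::-1].copy()
cv2.imwrite(f"pics/{name}_raw.png",f)
p=np.load("bed.npy")
c=proj(i,bed2w(p,[[.074,0,.05]]))[0].astype(int)
P=np.array([[145,48,15.5],[145,-48,15.5],[143,0,15.5],[107,0,15.5]])/1e3
off=np.array([max(0,min(360,c[0]-100)),max(0,min(270,c[1]-75))])
a=cv2.resize(f[off[1]:off[1]+150,off[0]:off[0]+200],None,fx=4,fy=4,interpolation=cv2.INTER_CUBIC)
for u in proj(i,bed2w(p,P)):cv2.circle(a,tuple(((u-off)*4).astype(int)),3,(255,0,0),-1)
for t,col in zip(th,((0,0,255),(0,255,0))):
    k=((proj(i,bed2w(p,knobpts(t)))-off)*4).astype(int)
    cv2.polylines(a,[k[:4]],True,col,1);cv2.polylines(a,[k[4:]],True,col,1);cv2.circle(a,tuple(map(int,(k[0]+k[1])/2)),3,col,-1)
cv2.imwrite(f"pics/{name}.png",a)
R=np.array(s["ee_rot"]);print(s["q"].round(2),s["eef_pos"],"yaw z",np.rad2deg(np.arctan2(R[1,2],R[0,2])),off)
E
python3 look.py w1 0.25 0.3
```

```text
[ 0.21  0.68 -0.57  2.02  0.62  0.62  1.61] [0.50213138 0.05709922 0.12756483] yaw z 136.67534445412502 [189 156]
```

View pics/w1.png

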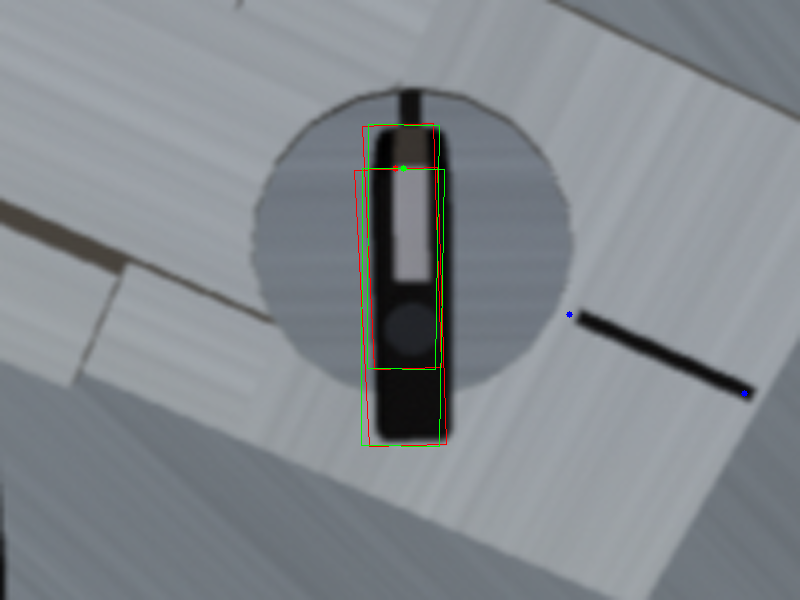

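View pics/w1_raw.png

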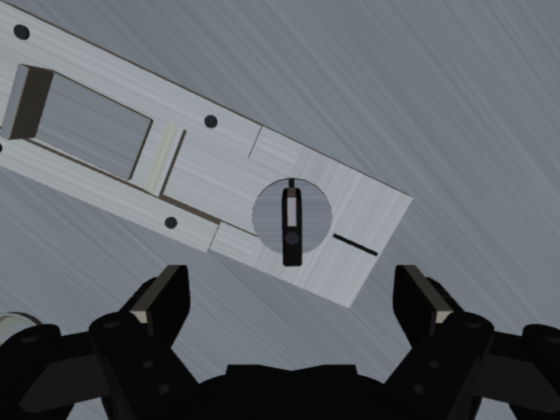

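Request:
apply_moves:
  targets:
    - [-1,0,20,1,0,0,0]
    - [-1,0,40,1,0,0,0]
    - [-1,0,60,1,0,0,0]
    - [-1,0,72,1,0,0,0]
    - [-1,0,78,1,0,0,0]
    - [0.2,0,78,1,0,0,0]
    - [0.6,0,78,1,0,0,0]
    - [1,0,78,1,0,0,0]

```text
time_s: 3.5
eef_pos: [0.5013, 0.0577, 0.0495]
ee_rot: [[0.683, -0.0, -0.731], [0.731, 0.0, 0.683], [-0.0, -1.0, 0.001]]
contact_force: [0.3, 0.2, -0.0]
opening: 0.044
```

Request:
apply_moves:
  targets:
    - [1,0,0,0,0,0,0]
    - [1,0,0,0,0,0,0]
    - [1,0,0,0,0,0,0]
    - [1,0,0,0,0,0,0]
    - [1,0,0,0,0,0,0]
    - [1,0,0,0,0,0,0]
    - [1,0,0,0,0,0,0]
    - [1,0,0,0,0,0,0]

```text
time_s: 4.3
eef_pos: [0.5019, 0.0575, 0.05]
ee_rot: [[0.683, 0.001, -0.731], [0.731, -0.0, 0.683], [0.0, -1.0, -0.001]]
contact_force: [0.3, -0.6, 6.0]
opening: 0.0109
```

```bash
python3 look.py w2 0.3; python3 -c "
from bench import robot
s=robot.get_state();print(s['contact_force'],s['moment'])"
```

```text
[ 0.11  0.8  -0.43  2.06  0.75  0.45  1.49] [0.50190568 0.05749468 0.050005  ] yaw z 136.93776047262568 [187 220]
[-0.25094272 -1.09130782  6.04308057] [-0.232108   -0.01665277  0.09322628]
```

View pics/w2_raw.png

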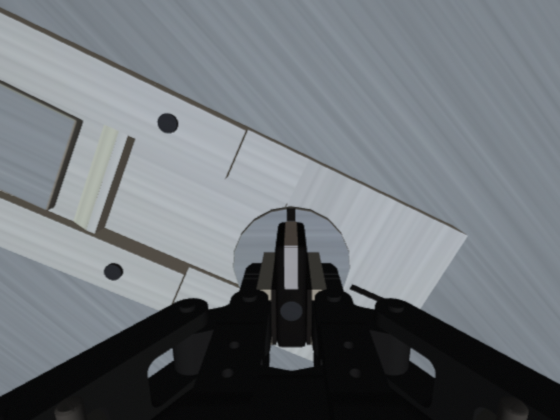

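Request:
apply_moves:
  targets:
    - [1,0,-1,0,0,6,0]
    - [1,0,-1.3,0,0,12,0]
    - [1,0,-1.6,0,0,19,0]
    - [1,0,-2,0,0,26,0]
    - [1,0,-2.3,0,0,33,0]
    - [1,0,-2.6,0,0,40,0]
    - [1,0,-2.8,0,0,46,0]
    - [1,0,-3,0,0,50,0]

```text
time_s: 5.15
eef_pos: [0.5019, 0.0575, 0.0526]
ee_rot: [[0.998, 0.001, 0.057], [-0.057, -0.0, 0.998], [0.001, -1.0, 0.0]]
contact_force: [0.8, -0.5, -4.3]
opening: 0.011
```

```bash
python3 look.py w3 1.17; python3 -c "
from bench import robot
s=robot.get_state();print(s['contact_force'],s['moment'])"
```

```text
[-0.02  0.76 -0.22  2.06  0.44  0.36  0.92] [0.50193795 0.05752824 0.05259545] yaw z 86.74953612143565 [188 219]
[ 1.31626678 -0.08553421 -4.22945422] [-0.01252132 -0.27949292 -0.01022278]
```

View pics/w3_raw.png

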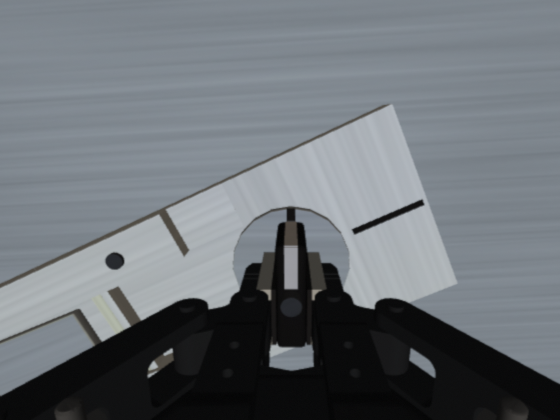

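Request:
apply_moves:
  targets:
    - [1,0,0,0,0,8,0]
    - [1,0,-0.4,0,0,16.5,0]
    - [1,0,-0.8,0,0,25,0]
    - [1,0,-1.2,0,0,33.5,0]
    - [1,0,-1.6,0,0,42,0]
    - [1,0,-2,0,0,50.5,0]
    - [1,0,-2.4,0,0,58.5,0]
    - [1,0,-2.7,0,0,65,0]

```text
time_s: 6.0
eef_pos: [0.502, 0.0575, 0.0553]
ee_rot: [[0.366, 0.001, 0.931], [-0.931, -0.0, 0.366], [0.0, -1.0, 0.001]]
contact_force: [-0.4, -1.2, -0.2]
opening: 0.0109
```

```bash
python3 look.py w4 2.3; python3 -c "
from bench import robot
s=robot.get_state();print(s['contact_force'],s['moment'])"
```

```text
[-0.18  0.75  0.02  2.06 -0.03  0.33  0.24] [0.50200883 0.05749463 0.05530367] yaw z 21.439628768996737 [192 216]
[ 0.44547945 -0.53232609  0.00567451] [-0.00062311 -0.09206968  0.02101017]
```

View pics/w4_raw.png

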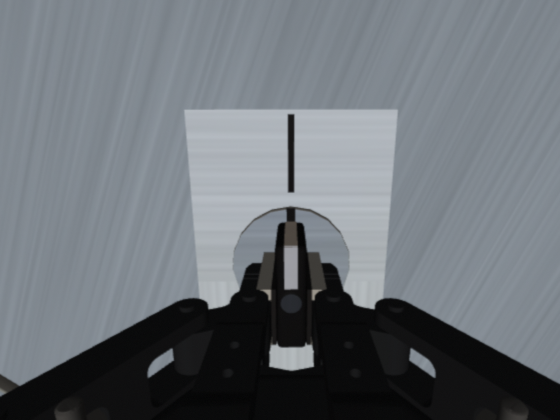

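Request:
apply_moves:
  targets:
    - [0.3,0,0,0,0,0,0]
    - [-0.3,0,0,0,0,0,0]
    - [-0.3,0,0,0,0,0,0]
    - [-0.3,0,0,0,0,0,0]
    - [-0.3,0,-10,0,0,0,0]
    - [-0.3,0,-35,0,0,0,0]
    - [-0.3,0,-65,0,0,0,0]
    - [-0.3,0,-90,0,0,0,0]

```text
time_s: 6.85
eef_pos: [0.502, 0.0575, 0.1472]
ee_rot: [[0.362, 0.002, 0.932], [-0.932, -0.0, 0.362], [0.001, -1.0, 0.001]]
contact_force: [0.6, -0.0, 0.4]
opening: 0.0556
```

Request:
apply_moves:
  targets:
    - [0,25,0,0,0,0,0]
    - [0.5,55,0,0,0,0,0]
    - [1,85,0,0,0,0,0]
    - [1,115,0,0,0,0,0]
    - [1,145,0,0,0,0,0]
    - [1,175,0,0,0,0,0]
    - [1,195,0,0,0,0,0]
    - [1,205,0,0,0,0,0]

```text
time_s: 7.65
eef_pos: [0.5766, -0.1363, 0.1481]
ee_rot: [[0.36, 0.003, 0.933], [-0.933, -0.002, 0.36], [0.002, -1.0, 0.002]]
contact_force: [0.5, 0.3, -0.6]
opening: -0.0003
```

```bash
python3 look.py w5 2.3; python3 - <<'E'
from bench import robot
from h import *
p=np.load("bed.npy")
s=robot.get_state();t=s['eef_pos'];c,n=np.cos(p[2]),np.sin(p[2]);d=t[:2]-p[:2];print("bed tcp",c*d[0]+n*d[1],-n*d[0]+c*d[1],t[2],s["opening"],s["ee_rot"])
for cam in("scene","side"):
    f=robot.grab_frame(cam);cv2.imwrite(f"pics/{cam}5.png",f[:,:,::-1])
E
```

```text
[ 0.18  0.68 -0.    1.78  0.    0.68  0.55] [ 0.57664597 -0.136303    0.14806768] yaw z 21.099306063312934 [192   0]
bed tcp -0.13371545710288876 0.0012595676241822854 0.14794920787957466 1.4776759793419961e-05 [[ 0.3595035   0.00299485  0.93313893]
 [-0.93313864 -0.00215235  0.35951029]
 [ 0.00308512 -0.9999932   0.00202083]]
```

View pics/w5_raw.png

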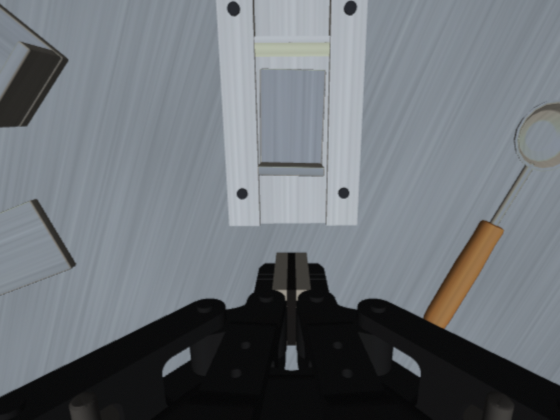

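View pics/scene5.png

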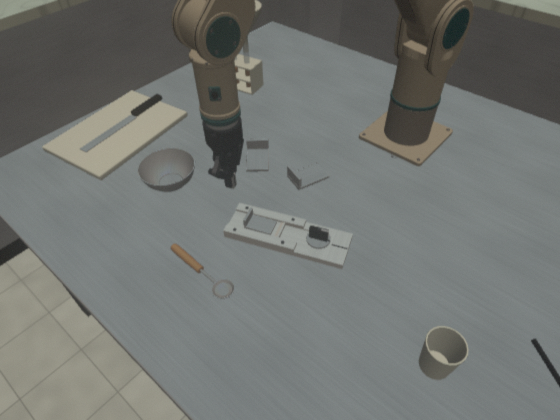

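Request:
apply_moves:
  targets:
    - [1,0,20,0,0,-0.4,0]
    - [1,0,40,0,0,-0.4,0]
    - [1,0,60,0,0,-0.4,0]
    - [1,0,75,0,0,-0.4,0]
    - [1,0,88,0,0,-0.4,0]
    - [1,0,95,0,0,-0.4,0]
    - [1,0,98,0,0,-0.4,0]
    - [1,0,99,0,0,-0.4,0]

```text
time_s: 8.6
eef_pos: [0.5763, -0.1332, 0.0486]
ee_rot: [[0.369, 0.002, 0.929], [-0.929, 0.0, 0.369], [0.0, -1.0, 0.002]]
contact_force: [-1.2, 0.7, -0.5]
opening: -0.0001
```

```bash
python3 - <<'E'
from bench import robot
from h import *
for cam in("side","scene","wrist"):
    f=robot.grab_frame(cam)[:,:,::-1];cv2.imwrite(f"pics/{cam}6.png",f)
    if cam=="side":cv2.imwrite("pics/side6z.png",cv2.resize(f[170:290,200:360],None,fx=5,fy=5,interpolation=cv2.INTER_CUBIC))
E
```

```text
(no output)
```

View pics/side6z.png

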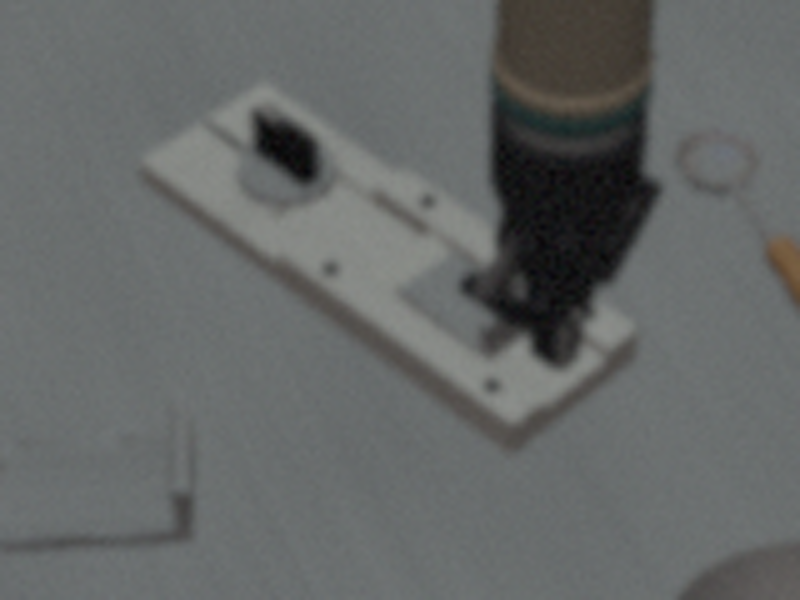

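View pics/wrist6.png

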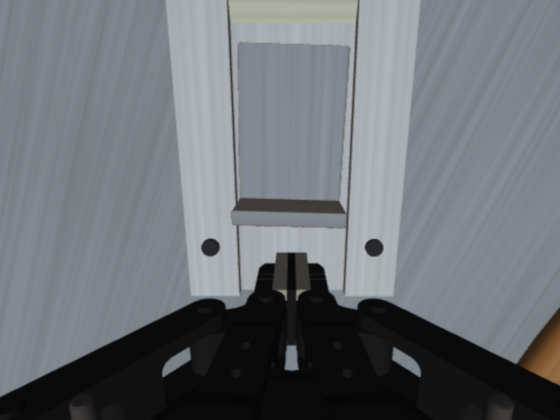

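Request:
apply_moves:
  targets:
    - [1,-6,0,0,0,0,0]
    - [1,-12,0,0,0,0,0]
    - [1,-17,0,0,0,0,0]
    - [1,-22,0,0,0,0,0]
    - [1,-27,0,0,0,0,0]
    - [1,-32,0,0,0,0,0]
    - [1,-37,0,0,0,0,0]
    - [1,-42,0,0,0,0,0]

```text
time_s: 9.55
eef_pos: [0.561, -0.0941, 0.0492]
ee_rot: [[0.368, 0.003, 0.93], [-0.93, -0.0, 0.368], [0.001, -1.0, 0.002]]
contact_force: [0.6, -2.2, 0.2]
opening: -0.0
```

```bash
cat > l2.py <<'E'
import sys
from bench import robot
from h import *
p=np.load("bed.npy")
s=robot.get_state();t=s['eef_pos'];c,n=np.cos(p[2]),np.sin(p[2]);d=t[:2]-p[:2];print("bed tcp",c*d[0]+n*d[1],-n*d[0]+c*d[1],t[2],s["contact_force"])
f=robot.grab_frame("wrist")[:,:,::-1];cv2.imwrite(f"pics/{sys.argv[1]}.png",f)
E
python3 l2.py p1
```

```text
bed tcp -0.08797744208099181 0.0003101561637903309 0.049178649583884564 [ 0.60032268 -2.17642229  0.2476896 ]
```

View pics/p1.png

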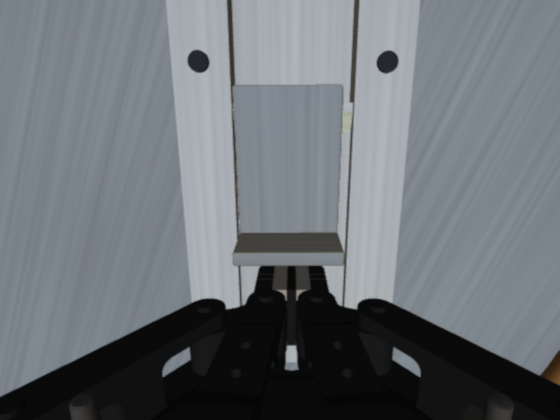

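Request:
apply_moves:
  targets:
    - [1,-5,0,0,0,0,0]
    - [1,-10,0,0,0,0,0]
    - [1,-15,0,0,0,0,0]
    - [1,-20,0,0,0,0,0]
    - [1,-25,0,0,0,0,0]
    - [1,-30,0,0,0,0,0]
    - [1,-35,0,0,0,0,0]
    - [1,-40,0,0,0,0,0]

```text
time_s: 10.4
eef_pos: [0.5455, -0.0551, 0.049]
ee_rot: [[0.37, 0.001, 0.929], [-0.929, 0.001, 0.37], [-0.001, -1.0, 0.002]]
contact_force: [1.2, -1.7, 0.9]
opening: 0.0
```

```bash
python3 l2.py p2
```

```text
bed tcp -0.04602806277952089 0.00046226886874531185 0.04904734765642085 [ 1.22610379 -1.70441661  0.89830368]
```

View pics/p2.png

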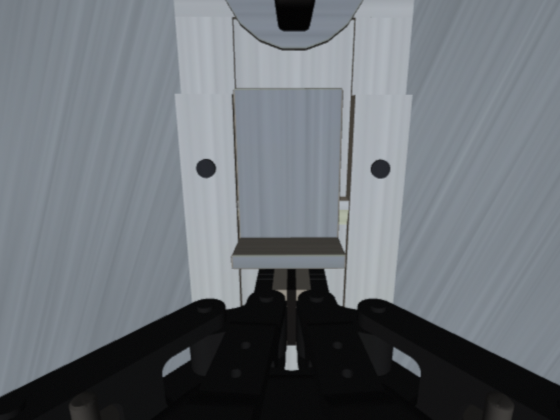

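Request:
apply_moves:
  targets:
    - [1,-3,0,0,0,0,0]
    - [1,-6,0,0,0,0,0]
    - [1,-9,0,0,0,0,0]
    - [1,-12,0,0,0,0,0]
    - [1,-15,0,0,0,0,0]
    - [1,-18,0,0,0,0,0]
    - [1,-20.5,0,0,0,0,0]
    - [1,-22,0,0,0,0,0]

```text
time_s: 11.25
eef_pos: [0.5368, -0.0332, 0.049]
ee_rot: [[0.371, 0.001, 0.929], [-0.929, 0.002, 0.371], [-0.002, -1.0, 0.001]]
contact_force: [0.0, -0.7, -0.5]
opening: 0.0002
```

```bash
python3 l2.py p3
```

```text
bed tcp -0.02245923338992464 0.0005072790086710927 0.04901093904994411 [ 0.02111557 -0.72708275 -0.46177487]
```

View pics/p3.png

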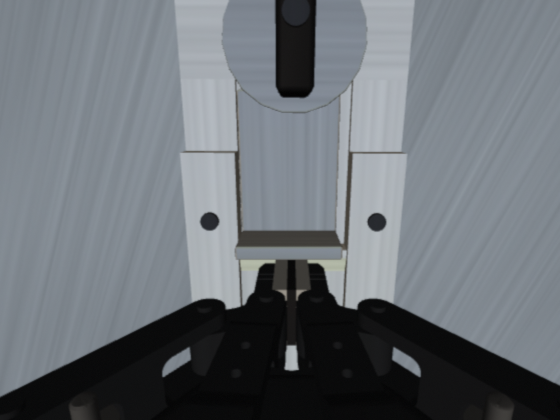

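Request:
apply_moves:
  targets:
    - [1,5,0,0,0,0,0]
    - [1,12,0,0,0,0,0]
    - [1,20,-5,0,0,0,0]
    - [1,30,-25,0,0,0,0]
    - [1,40,-55,0,0,0,0]
    - [1,45,-90,0,0,0,0]
    - [1,45,-120,0,0,0,0]
    - [1,45,-130,0,0,0,0]

```text
time_s: 12.1
eef_pos: [0.5553, -0.0767, 0.1824]
ee_rot: [[0.369, 0.006, 0.929], [-0.929, 0.001, 0.369], [0.001, -1.0, 0.006]]
contact_force: [0.7, 0.4, -0.5]
opening: -0.0001
```

```bash
python3 l2.py p4; python3 look.py p4z 2.3 ; python3 - <<'E'
from h import *
from bench import robot
f=robot.grab_frame("side")[:,:,::-1]
cv2.imwrite("pics/side7z.png",cv2.resize(f[170:290,200:360],None,fx=5,fy=5,interpolation=cv2.INTER_CUBIC))
i=robot.camera_info("wrist");p=np.load("bed.npy");a=cv2.imread("pics/p4.png")
for o,z,c in((.0225,.012,(0,0,255)),(.0225,.018,(0,255,0))):
    # tail top rectangle, given origin x
    T=np.array([[o-.034,.022,z+.028],[o-.034,-.022,z+.028],[o-.028,-.022,z+.028],[o-.028,.022,z+.028]])
    a=cv2.polylines(np.ascontiguousarray(a),[proj(i,bed2w(p,T)).round().astype(int)],True,c,1)
cv2.imwrite("pics/p4o.png",cv2.resize(a[60:360,130:450],None,fx=2,fy=2))
E
```

```text
bed tcp -0.06969740345331502 -0.0007596258664706312 0.18243529668855857 [ 0.72560047  0.42696472 -0.52796891]
[ 0.08  0.59  0.01  1.85 -0.01  0.7   0.48] [ 0.55525302 -0.07631564  0.18245178] yaw z 21.70427137014801 [190   0]
```

View pics/p4.png

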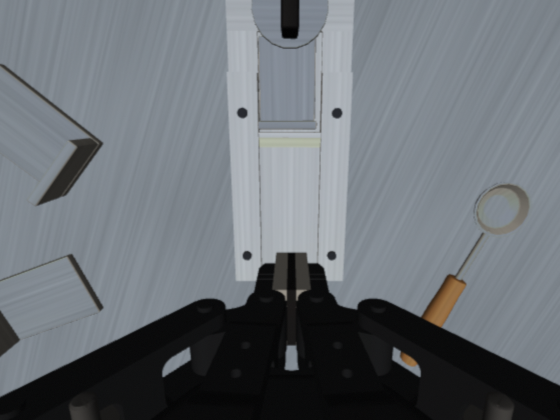

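View pics/p4o.png

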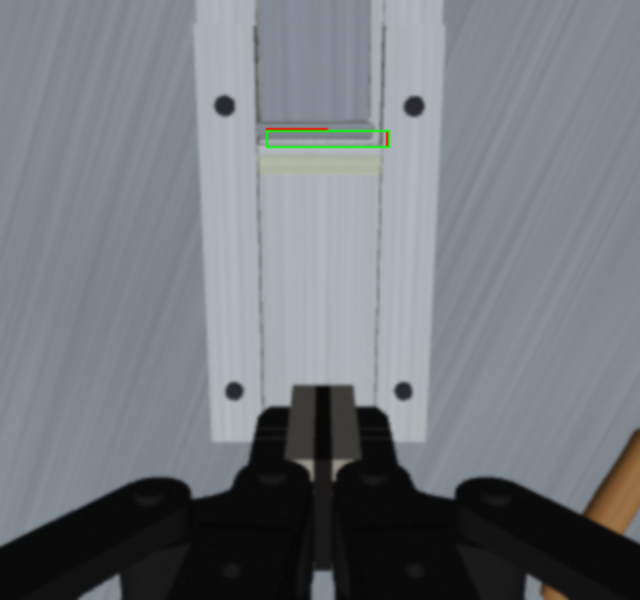

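View pics/side7z.png

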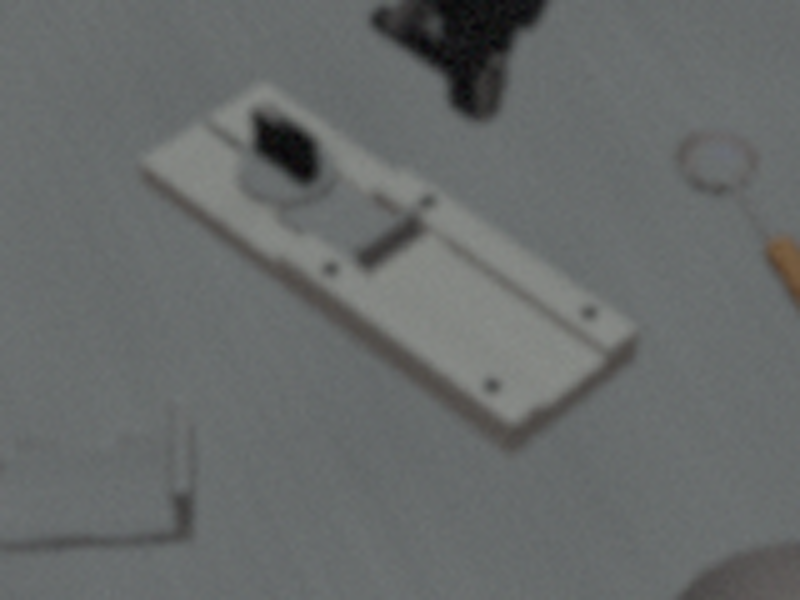

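Request:
apply_moves:
  targets:
    - [1,-10,0,0,0,0,0]
    - [1,-25,0,0,0,0,0]
    - [1,-40,0,0,0,0,0]
    - [1,-55,0,0,0,0,0]
    - [1,-60,0,0,0,0,0]
    - [1,-60,0,0,0,0,0]
    - [1,-60,0,0,0,0,0]
    - [1,-60,0,0,0,0,0]

```text
time_s: 13.05
eef_pos: [0.5315, -0.0206, 0.1793]
ee_rot: [[0.37, 0.002, 0.929], [-0.929, 0.002, 0.37], [-0.001, -1.0, 0.002]]
contact_force: [-0.1, -0.2, -0.2]
opening: -0.0
```

```bash
python3 - <<'E'
from h import *
from bench import robot
p=np.load("bed.npy")
def draw(cam,out,crop,s):
    i=robot.camera_info(cam);a=robot.grab_frame(cam)[:,:,::-1].copy()
    x0,y0,w,h=crop
    b=cv2.resize(a[y0:y0+h,x0:x0+w],None,fx=s,fy=s,interpolation=cv2.INTER_CUBIC);cv2.imwrite(f"pics/{out}r.png",b)
    def pl(T,c):cv2.polylines(b,[((proj(i,bed2w(p,np.array(T)))-[x0,y0])*s).round().astype(int)],True,c,1)
    pl([[-.145,.048,.024],[-.145,-.048,.024],[.03,-.048,.024],[.03,.048,.024]],(255,0,0))
    pl([[.107,0,.0155],[.143,0,.0155]],(255,0,0))
    k=knobpts(2.3);pl(k[:4],(0,255,255))
    o,z=.0235,.012
    pl([[o-.034,.022,z+.028],[o-.034,-.022,z+.028],[o-.028,-.022,z+.028],[o-.028,.022,z+.028]],(0,0,255))
    pl([[o-.034,.022,z+.028],[o-.034,-.022,z+.028],[o-.034,-.022,z],[o-.034,.022,z]],(0,0,255))
    cv2.imwrite(f"pics/{out}.png",b)
draw("wrist","f1",(150,20,260,200),3)
draw("side","f2",(220,180,110,80),7)
E
```

```text
(no output)
```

View pics/f1.png

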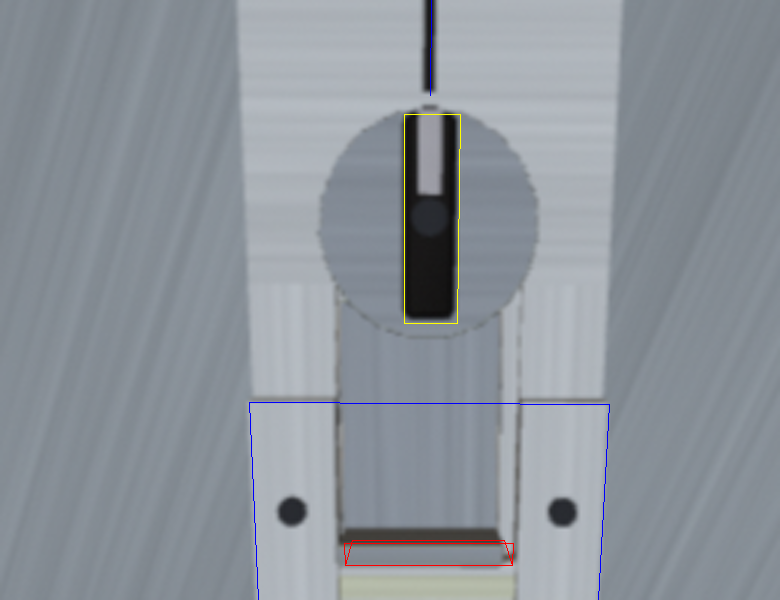

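View pics/f1r.png

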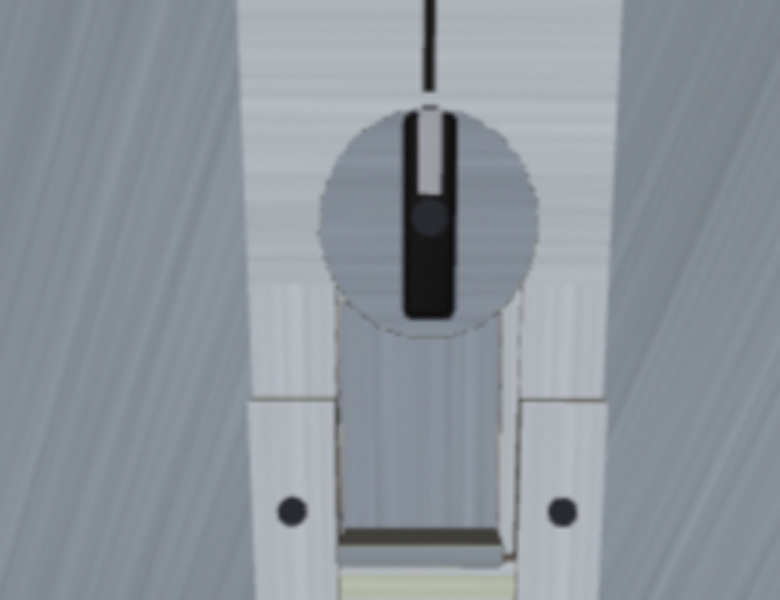

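View pics/f2.png

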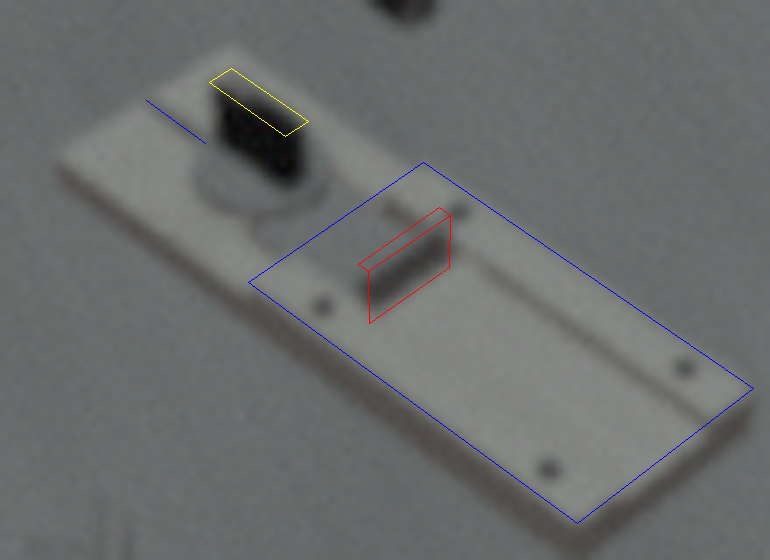

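```bash
python3 -c "
from bench import robot
s=robot.get_state();print(s['time_s'],s['contact_force'],abs(s['dq']).max())
print(robot.close_job())"
```

```text
13.15 [ 0.67727441  0.39703785 -0.35062968] 0.0018975264845638717
the job is handed in; nothing more can be done
None
```

I slackened the knob to the line, pushed the plate over the lip into the pocket, and handed the job in at 13.15 s of the 58 s allowed. No verdict was reported.

- **Knob:** One grasp and a clockwise turn of about 115° was enough, so I did not regrasp. In the last close-up the groove points straight at the deck's line (joint about 2.3).
- **Plate:** I pushed it by the tail with the shut fingertips. The push force read about 2 N at the checks between moves. The final pictures show:
  - The tail is just past the lip and its front is under the flange.
  - The origin is at about x 24 mm, y +2 mm in the bed's frame.
  - The tail's apparent width matches a plate lying on the pocket floor. I judged flatness only from the pictures.
- **Robot and bystanders:** The arm was clear of everything and still when I handed in. I never moved near the bowl, the beaker or the spoon, but I did not re-measure where they were at the end.

**Disagreements:** The side-camera overlay sat about 2 mm off the picture, about the calibration's stated accuracy. One earlier wrist-camera overlay put the tail about 3 mm off, probably because the arm was still settling. The repeat with the arm at rest agreed to about 1 mm along the bed.

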